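# Unclip the blocked bay's filter cover

## Task

One of the dust extractor's two filter bays has tripped its indicator: the raised red cap next to its cover means that the filter is blocked. On that bay, squeeze the cover's two orange snap tabs together, lift the cover off and set it down gently in the blue tray, lying flat with its tabs up. Leave the other bay's cover clipped on and the other things on the bench where they are.

Things in the scene. Friction and masses are not known exactly. Their poses are not given: they have to be found in the camera images.
- extractor: Light grey two-bay bench dust extractor, 220 (x) x 380 (y) x 110 mm tall, fixed; origin at the centre of its underside. Its front panel with the switch faces its own -x, its two hose spigots stick out 34 mm at +x. Bay A lies on its +y side, bay B on its -y side, their centres 90 mm off in y and 12 mm towards -x; each is a 126 x 106 mm opening in the top
- bay_a (a point): Point of the extractor where the grip centre of cover A is while cover A is clipped on (27 mm above the extractor's top), axes as the extractor's
- bay_b (a point): The same for bay B and cover B
- ind_red: The tripped blocked-filter indicator: brass base 30 mm across with a raised red cap, 32 mm tall in all, fixed on the extractor's top 96 mm behind (its +x) the centre of the bay that it belongs to; origin at the centre of its underside. It may belong to either bay
- ind_green: The clear indicator of the other bay: the same brass base with a low green cap, 19 mm tall in all; origin at the centre of its underside
- cover_a_tabs (a point): Grip centre of cover A, the clip-on cover of the +y bay: half-way between its two orange tabs, 22 mm above the plate's top (27 mm above its underside); axes as the cover's. Dark grey plastic plate 144 (x) x 124 (y) x 5 mm, 0.2 kg; the 16 mm skirt below it sits in the bay's opening with 2 mm play. Set down on a flat floor it stands on the skirt, this point 43 mm above that floor
- cover_b_tabs (a point): The same for cover B, the like cover of the -y bay
- tab_a1 (a joint): Cover A's tab on its +y side: inward travel, 0 at rest to 0.008 m home (5 N to start, 12 N at the stop; springs back). Each tab is an upright orange pad 34 mm long (x), 6 mm thick, 42 mm tall. The pair's outer faces are 54 mm apart (along y) at rest, 38 mm squeezed home; a fixed rib 22 mm wide and tall stands between them
- tab_a2 (a joint): The same for cover A's tab on its -y side. Each tab has a catch under the bay's rim: the cover cannot lift until both tabs are squeezed nearly home (6.5 mm or more each); kept squeezed, it lifts straight up by its tabs and is clear of the bay after 20 mm
- tab_b1 (a joint): The same as tab_a1 for cover B's tab on its +y side
- tab_b2 (a joint): The same as tab_a2 for cover B's tab on its -y side
- tray: Empty blue open tray, 240 (x) x 220 (y) mm outside, walls 4 mm thick and 28 mm tall, floor 4 mm thick, fixed on the bench; origin at the centre of its underside
- spare_filter: Bystander: new pleated filter panel lying flat, 100 x 120 x 33 mm; origin at the centre of its underside
- brush: Bystander: wooden bench brush lying down, 170 mm long along its x; origin at the underside
- agate_slab: Bystander: round banded blue agate slab, 104 mm across, 9 mm thick; origin at the centre of its underside
- rough_stone: Bystander: lump of pink stone about 84 mm across, 56 mm tall; origin at the centre of its underside
- jar: Bystander: glass jar 68 mm across, 75 mm tall; origin at the centre of its underside
- bottle: Bystander: white bottle 68 mm across, 190 mm tall; origin at the centre of its underside
Things that resemble listed ones, but are neither listed nor needed, are in the scene too. Leave any green look-alike of the part that bears cover_a_tabs alone.

How it is judged (in metres and radians):
On the way:
1. both tabs of the blocked bay's cover are squeezed in (2.5 mm or more each) while the cover is still in its bay (((horizontal distance between ind_red and bay_a below 0.15 m and distance between cover_a_tabs and bay_a below 0.015 m and value of joint each of tab_a1, tab_a2 above 0.0025 m) or (horizontal distance between ind_red and bay_b below 0.15 m and distance between cover_b_tabs and bay_b below 0.015 m and value of joint each of tab_b1, tab_b2 above 0.0025 m))), for 0.1 s.
At the end, for the whole second after the job is handed in: The cover of the bay with the red indicator lies flat in the blue tray, tabs up: down on the tray's floor (within 7 mm), level within 0.1 rad, its centre within 90 mm of the tray's centre; the other bay's cover is still seated (within 8 mm) (((horizontal distance between ind_red and bay_a below 0.15 m and horizontal distance between cover_a_tabs and tray below 0.09 m and z of cover_a_tabs in the frame of tray below 0.054 m and angle between cover_a_tabs's own z axis and vertical below 0.1 rad and distance between cover_b_tabs and bay_b below 0.008 m) or (horizontal distance between ind_red and bay_b below 0.15 m and horizontal distance between cover_b_tabs and tray below 0.09 m and z of cover_b_tabs in the frame of tray below 0.054 m and angle between cover_b_tabs's own z axis and vertical below 0.1 rad and distance between cover_a_tabs and bay_a below 0.008 m))); the robot touches nothing.
It fails at once if the cover of the bay with the green indicator is shifted or pulled off (more than 10 mm) ((horizontal distance between ind_red and bay_a below 0.15 m and distance between cover_b_tabs and bay_b above 0.01 m) or (horizontal distance between ind_red and bay_b below 0.15 m and distance between cover_a_tabs and bay_a above 0.01 m)).
It fails at once if the cover is dropped into the tray: not held by the fingers while more than 45 mm above where it comes to rest there ((horizontal distance between cover_a_tabs and tray below 0.16 m and z of cover_a_tabs in the frame of tray above 0.092 m and not (contact force between the fingers and cover_a above 0.05 N)) or (horizontal distance between cover_b_tabs and tray below 0.16 m and z of cover_b_tabs in the frame of tray above 0.092 m and not (contact force between the fingers and cover_b above 0.05 N))).
It fails at once if a bystander on the bench is moved by more than 30 mm (distance of any of spare_filter, brush, agate_slab, rough_stone, jar, bottle from where it was at the start of the episode above 0.03 m).
It also fails if it takes over 42 s, if anything falls off the work surface, if the arm or the gripper's body presses on something with over 40 N, if the wrist force passes 120 N, or if a joint passes its speed limit or range.

## Robot

A 6-joint arm with a two-finger parallel gripper is mounted at the origin on the work surface. World frame = base frame: x ahead of the robot, y to its left, z up, the work surface at z = 0. Lengths are in mm, angles in rad, forces in N, time in s.
With the tool pointing down it reaches from about 275 to 725 mm from the base axis. Payload 15.9 kg.
Tool frame: the origin (TCP) lies midway between the tips of the shut fingers; the grasp point (between the pads) lies bot.grasp_offset behind it (bot.grasp_offset is the distance from the TCP to the grasp point, in mm); z points along the fingers, y is the direction in which the jaws open and shut (so a half turn about z gives the same grasp; the last joint's range is limited). The gripper opens to 85 mm and grips with 20 to 120 N. Pads are 22 mm wide; open, the fingers measure 114 mm over their backs; the gripper's body (76 mm by 85 mm) begins 54 mm behind the grasp point. The pads swing forward as they close: fully open they stand 13 mm farther back than shut.
Start: joints at [1.163, 0.213, -0.034, 1.323, 0, 1.571], TCP at [198.288, 458.985, 231.306] pointing down, gripper open.
Joint ranges: [-2.98, 2.98], [-0.74, 1.72], [-1.14, 1.35], [-2.1, 2.04], [-1.57, 1.44], [-3.14, 3.14]. Speed limits (rad/s): [1.89, 1.89, 2.39, 2.57, 3.14, 3.14].

## Interface

Orientations are given as [roll, pitch, yaw] about the fixed x, y, z axes, in that order (R = Rz(yaw) Ry(pitch) Rx(roll)).
In Python, from bench import bot, imaging gives the robot as it stands.
- The arm moves only by the tool arm_command, never from a script. Its argument "deltas" is a list that holds one entry, the list of rows, each a list of 4 numbers: the shift along the tool's x, y, z in m, then the turn about the tool's z in degrees. A call has 1 to 12 rows; each row is the pose to reach, as a shift and turn from the pose commanded when the call began, along the tool's axes at that moment; what a row does not reach only later rows make up. A row lasts 1/10 s, in which the tool goes at most 50 mm and 8.59 degrees, less where a joint would pass 70% of its speed; a pose out of reach is approached as far as the arm can. A call with a gripper value outside its range is refused whole. "hand" is the finger opening in m, from 0 to 0.0854, set as the call begins (left out, the last holds). The fingers move at their own pace and stop on an object; the grip force is fixed at half the most. Time passes only in rows, so rows that repeat a pose let the fingers close. It gives the time, the measured TCP pose, the force and the opening at its end, in the units of the state.
- bot.get_obs(): the state, without advancing time (a new reading comes with each control period).
- imaging.capture(name): name is "scene" or "top" or "wrist"; returns a dict with "img" (480x640x3 uint8, blue, green, red), "range_z" (480x640 float32, mm along the optical axis (not along the pixel's ray), 0 where there is no reading), "fovy" (degrees; the focal length in pixels is half the picture's height over the tangent of half this angle, whatever the lens; pixels are square), "cx", "cy" (the principal point, pixels), "R" (3x3) and "t" (3): a world point X has camera coordinates R X + t; the wrist camera has in their place "hand_eye" (4x4, takes a point from camera to tool coordinates, whose origin is the TCP and whose axes are the flange's). Camera axes: x right, y down, z forward; pixel columns grow to the right and rows downward; lengths in mm; the calibration is good to about 2 mm. A picture is of the moment at which its call begins: read the wrist's pose just before it.
- bot.job_done(): hands the job in, once; it reports no verdict.
The state is a dict: "time": time; "joint_pos": joint angles; "qvel": joint speeds; "joint_efforts": joint torques, N m; "position": TCP position; "tcp_rot": TCP orientation; "ft_force": force on the tool from outside, world axes, zero at the start; "wrist_torque": the same for the moment, N m; "finger_gap": opening from 0.0 (shut) to 1.0 (fully open).
Only numpy, scipy, OpenCV 4.12 (cv2) and the standard library are available. Lean on these libraries where they do the work, as an engineer would, in place of code of your own. Each camera call takes 0.05 s, during which the arm holds its last target.

## Working session

There is one attempt and no reset: what is moved stays moved. The work goes in short steps, Python scripts to look and compute and a tool call to move; the robot and the scene stay as the last step left them, time stands still between calls to the robot, and variables do not carry over. Pictures are saved under pics/ and viewed, and the job is handed in when it is done.

Besides the shell and the picture viewer there is one more tool, called after ">>>" as name(argument=value, ...) on one line, values as JSON. arm_command: Moves the arm, as the interface text tells. Its arguments: {"type":"object","properties":{"deltas":{"type":"array"},"hand":{"type":"number"}},"required":["deltas"]}

```bash
mkdir -p pics; ls; cat > h.py <<'E'
import numpy as np, cv2, pickle
from bench import bot, imaging
def cap(n):
    c=imaging.capture(n); pickle.dump(c,open(f'{n}.pkl','wb')); return c
def load(n): return pickle.load(open(f'{n}.pkl','rb'))
def f(c): return 240/np.tan(np.radians(c['fovy'])/2)
def world(c,u,v,z=None,plane=None):
    d=np.array([(u-c['cx'])/f(c),(v-c['cy'])/f(c),1.])
    R=np.array(c['R']);t=np.array(c['t'])
    if plane is not None:
        o=-R.T@t; w=R.T@d; return o+w*(plane-o[2])/w[2]
    if z is None: z=c['range_z'][int(v),int(u)]
    return R.T@(d*z-t)
E
python3 - <<'E'
from h import *
o=bot.get_obs(); print(o, bot.grasp_offset)
for n in ['scene','top']:
    c=cap(n); cv2.imwrite(f'pics/{n}0.png',c['img']); print(n,c['fovy'],c['cx'],c['cy'],c['R'],c['t'])
E
```

```text
pics
{'time': 0.0, 'joint_pos': array([ 1.16300427e+00,  2.13384297e-01, -3.50385768e-02,  1.32352468e+00,
       -2.22743339e-05,  1.57076633e+00]), 'qvel': array([ 0.00096198, -0.00014045,  0.00069897, -0.00029897, -0.00219625,
       -0.00141583]), 'joint_efforts': array([-1.51387954e-03, -6.86161065e+01,  4.87116623e+01,  1.76744163e-02,
       -1.31516658e-04,  5.00196364e-06]), 'position': array([198.16208268, 458.68157529, 230.8102571 ]), 'tcp_rot': array([-3.14044142e+00,  2.22397831e-05,  2.73383062e+00]), 'ft_force': array([-0.2866624 , -0.46142812, -0.25396311]), 'wrist_torque': array([-0.03695477, -0.00237287,  0.00255001]), 'finger_gap': 1.0007116833538747} 18.700000000000003
scene 42.03341251884904 310.34054804136093 246.68986388105372 [[ 0.82721257  0.56186765 -0.00490905]
 [ 0.40241473 -0.59850941 -0.69271125]
 [-0.39215016  0.57104399 -0.72119832]] [-455.49932992 -135.21414713 1864.29093628]
top 42.86426973168395 319.2715049429616 231.51254545361465 [[-0.01310352 -0.9999076  -0.00361825]
 [-0.98919588  0.01349138 -0.1459777 ]
 [ 0.14601302  0.00166634 -0.98928126]] [  22.91943927  527.89099451 1849.66627902]
```

View pics/scene0.png

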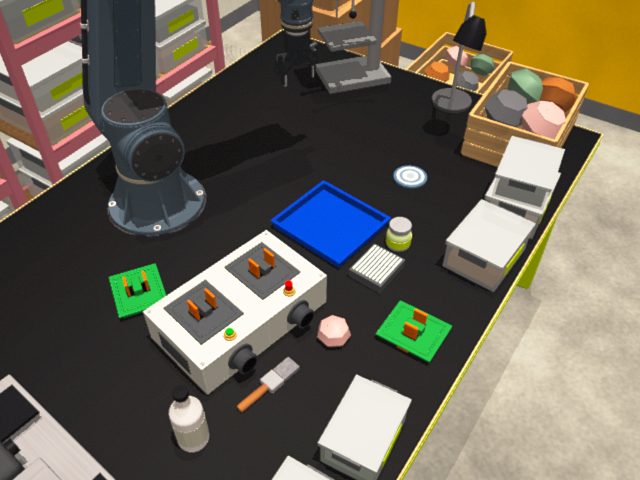

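View pics/top0.png

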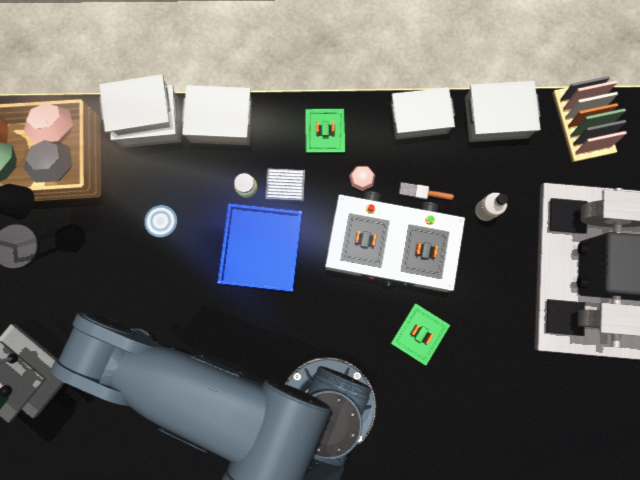

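Top view: there are four tabbed covers. Two are green look-alikes at (325,130) and (421,333). The two dark grey ones on the extractor are at (365,240) and (426,251). The red cap at (371,208) is beside the left (+y) cover, so cover A is the one. I'll confirm this in a crop and measure.

```bash
python3 - <<'E'
from h import *
c=load('top'); im=c['img']
cv2.imwrite('pics/crop0.png',cv2.resize(im[180:310,200:480],None,fx=2.8,fy=2.8,interpolation=cv2.INTER_CUBIC))
hsv=cv2.cvtColor(im,cv2.COLOR_BGR2HSV)
def comps(m,name,roi,mn=8):
    mm=np.zeros_like(m); y0,y1,x0,x1=roi; mm[y0:y1,x0:x1]=m[y0:y1,x0:x1]
    n,l,s,ce=cv2.connectedComponentsWithStats(mm)
    for i in range(1,n):
        if s[i,4]>=mn:
            v,u=np.where(l==i); P=np.array([world(c,a,b) for a,b in zip(u,v)])
            print(name,ce[i].round(1),s[i,4],'med',np.median(P,0).round(1),'zmax',P[:,2].max().round(1))
E=(185,300,320,480)
comps(cv2.inRange(hsv,(3,150,120),(18,255,255)),'orange',E)
comps(cv2.inRange(hsv,(0,150,120),(3,255,255))|cv2.inRange(hsv,(172,150,120),(180,255,255)),'red',E)
comps(cv2.inRange(hsv,(45,120,80),(75,255,255)),'green',E)
# extractor top
m=cv2.inRange(im,(170,170,170),(255,255,255)); mm=np.zeros_like(m); mm[185:300,322:470]=m[185:300,322:470]
cs=max(cv2.findContours(mm,0,2)[0],key=cv2.contourArea); P=[]
rz=c['range_z']
def zmask(lo,hi,roi):
    y0,y1,x0,x1=roi; pts=[]
    for v in range(y0,y1):
        for u in range(x0,x1):
            if rz[v,u]>0:
                p=world(c,u,v)
                if lo<p[2]<hi: pts.append(p)
    return np.array(pts)
p=zmask(104,122,E); print(len(p), np.median(p[:,2])); r=cv2.minAreaRect(p[:,:2].astype(np.float32)); print('extractor',r,cv2.boxPoints(r).tolist())
m=cv2.inRange(hsv,(105,150,60),(125,255,255)); v,u=np.where(m[190:300,205:312]); 
P=np.array([world(c,a+205,b+190) for a,b in zip(u,v)]); print('tray',cv2.minAreaRect(P[:,:2].astype(np.float32)),np.median(P,0),P[:,2].max())
E
```

```text
orange [440.8 194.6] 130 med [ 643.7 -368.2   17.6] zmax 29.8
orange [370.1 209. ] 18 med [ 578.  -133.4  134.2] zmax 149.2
orange [357.6 235.4] 9 med [498.4 -95.9 154.2] zmax 162.0
orange [373.5 238.5] 14 med [ 488.6 -141.7  154. ] zmax 1907.0
orange [418.2 248.1] 42 med [ 460.2 -269.8  153.8] zmax 162.4
orange [434.7 251.3] 32 med [ 449.3 -316.8  151.7] zmax 162.0
red [370.9 207.3] 24 med [ 582.8 -136.9  140.6] zmax 148.9
green [430.6 218.6] 30 med [ 548.8 -313.7  128.4] zmax 134.7
8028 111.34779867418811
extractor ((484.47894287109375, -209.5615234375), (380.333984375, 221.4224395751953), 78.6070556640625) [[338.38427734375, -374.1118469238281], [555.4437255859375, -417.85089111328125], [630.5736083984375, -45.011199951171875], [413.51416015625, -1.27215576171875]]
tray ((442.87640380859375, 159.78659057617188), (344.4142150878906, 336.165283203125), 81.98038482666016) [483.68008911 203.48178821   4.23147102] 1906.98343498053
```

View pics/crop0.png

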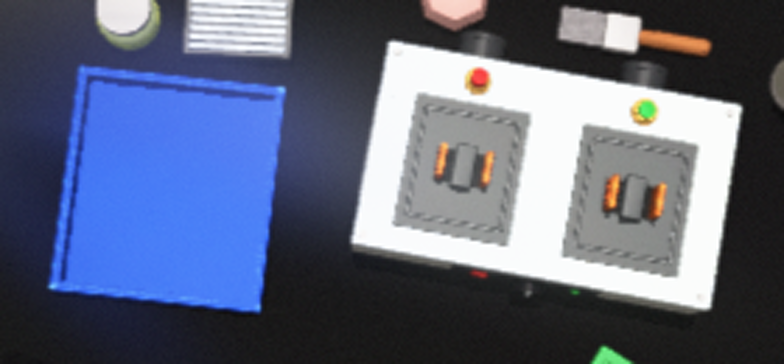

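The crop confirms it: the red cap is beside the left cover (cover A), and the green cap is beside the right one. Next I'll fit the tray and work out the move to a hover pose.

```bash
python3 - <<'E'
from h import *
c=load('top'); im=c['img']; hsv=cv2.cvtColor(im,cv2.COLOR_BGR2HSV)
m=cv2.inRange(hsv,(105,150,60),(125,255,255)); m[:, :205]=0; m[:,312:]=0; m[:190]=0; m[300:]=0
k=max(cv2.findContours(m,0,1)[0],key=cv2.contourArea)[:,0,:]
for pl in (28,):
    P=np.array([world(c,a,b,plane=pl)[:2] for a,b in k],np.float32); r=cv2.minAreaRect(P); print(pl,r,cv2.boxPoints(r).round(0).tolist())
o=bot.get_obs(); p=o['position']; yaw=o['tcp_rot'][2]
X=np.array([np.cos(yaw),np.sin(yaw)]);Y=np.array([np.sin(yaw),-np.cos(yaw)])
d=np.array([491.,-119])-p[:2]; print('tool shift',d@X,d@Y,'turn',np.degrees(yaw+0.199))
E
```

```text
28 ((484.2350158691406, 201.75955200195312), (239.24339294433594, 255.0885772705078), 82.9283218383789) [[343.0, 99.0], [596.0, 67.0], [626.0, 305.0], [372.0, 336.0]]
tool shift -497.92621901088194 -414.21976292365287 turn 168.03588185306324
```

>>> arm_command(deltas=[[[-0.03, -0.025, 0, 7], [-0.06, -0.05, 0, 14], [-0.09, -0.075, 0, 21], [-0.12, -0.1, 0, 28], [-0.15, -0.125, 0, 35], [-0.18, -0.15, 0, 42], [-0.21, -0.175, 0, 49], [-0.24, -0.2, 0, 56], [-0.27, -0.225, 0, 63], [-0.3, -0.25, 0, 70], [-0.33, -0.275, 0, 77], [-0.36, -0.3, 0, 84]]], hand=0.0854)

```text
time: 1.3
position: [410.1, 39.2, 231.2]
tcp_rot: [-3.141, 0.0, 1.263]
ft_force: [1.1, 0.7, 0.2]
finger_gap: 1.003
```

```bash
cat > d.py <<'E'
import sys
from h import *
def delta(x,y,yawt,z=None):
    o=bot.get_obs(); p=o['position']; yaw=o['tcp_rot'][2]
    X=np.array([np.cos(yaw),np.sin(yaw)]);Y=np.array([np.sin(yaw),-np.cos(yaw)])
    d=np.array([x,y])-p[:2]; a=(yaw-yawt+np.pi)%(2*np.pi)-np.pi
    print('t',o['time'],'pos',p.round(1),o['tcp_rot'].round(3),'q',o['joint_pos'].round(2),'F',o['ft_force'].round(1),'gap',o['finger_gap'])
    print('shift x,y',(d@X).round(1),(d@Y).round(1),'down',None if z is None else round(p[2]-z,1),'turn',np.degrees(a).round(2))
if __name__=='__main__': delta(*map(float,sys.argv[1:]))
E
python3 d.py 491 -119 -0.199 220
```

```text
t 1.3 pos [410.1  39.2 231.2] [-3.141  0.     1.263] q [ 0.1   0.03 -0.24  1.3   0.    1.97] F [1.1 0.7 0.2] gap 1.0026084966331
shift x,y -126.2 125.1 down 11.2 turn 83.74
```

The joint 6 sign is the opposite of what I assumed, so this half-turn would end near its limit. I'll use the other half-turn (yaw 2.943).

>>> arm_command(deltas=[[[-0.012, 0.012, 0, -8], [-0.024, 0.024, 0, -16], [-0.036, 0.036, 0, -24], [-0.05, 0.05, 0, -32], [-0.062, 0.062, 0, -40], [-0.074, 0.074, 0, -48], [-0.086, 0.086, 0, -56], [-0.1, 0.1, 0, -64], [-0.112, 0.112, 0, -72], [-0.12, 0.12, 0, -80], [-0.126, 0.125, 0, -88], [-0.126, 0.125, 0, -96]]])

```text
time: 2.5
position: [491.6, -117.5, 230.8]
tcp_rot: [-3.141, -0.001, 2.948]
ft_force: [-0.2, -0.1, -0.0]
finger_gap: 1.0
```

```bash
python3 d.py 491 -119 2.943 220; python3 - <<'E'
from h import *
o=bot.get_obs(); c=cap('wrist'); c['obs']=o; pickle.dump(c,open('wrist.pkl','wb')); cv2.imwrite('pics/w1.png',c['img'])
print(c['hand_eye'],c['fovy'],c['cx'],c['cy'])
E
```

```text
t 2.5 pos [ 491.6 -117.5  230.8] [-3.141e+00 -1.000e-03  2.948e+00] q [-0.23  0.23 -0.02  1.33 -0.   -0.04] F [-0.2 -0.1 -0. ] gap 0.9995996683981478
shift x,y 0.3 -1.6 down 10.8 turn 0.29
[[-2.38510893e-04 -9.48765916e-01 -3.15979713e-01  8.13443530e+01]
 [ 9.99999541e-01 -5.19659846e-04  8.05509835e-04  8.04370999e-01]
 [-9.28442246e-04 -3.15979376e-01  9.48765604e-01 -1.42805017e+02]
 [ 0.00000000e+00  0.00000000e+00  0.00000000e+00  1.00000000e+00]] 61.75123000982263 322.13583835499196 233.54882260438382
```

View pics/w1.png

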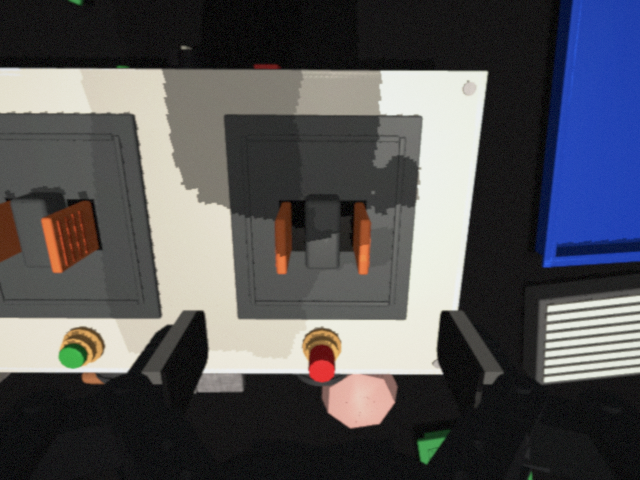

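The wrist view shows cover A centred, with its orange tabs at about (284,238) and (362,238) and the red cap below at (321,362). Now I'll measure the tabs from this depth image.

```bash
cat >> h.py <<'E'
def wpts(c,mask):
    from scipy.spatial.transform import Rotation as Ro
    v,u=np.where((mask>0)&(c['range_z']>0)); z=c['range_z'][v,u]
    d=np.c_[(u-c['cx'])/f(c)*z,(v-c['cy'])/f(c)*z,z]; H=np.array(c['hand_eye'])
    p=d@H[:3,:3].T+H[:3,3]
    return p, p@Ro.from_euler('xyz',c['obs']['tcp_rot']).as_matrix().T+c['obs']['position']
E
python3 - <<'E'
from h import *
c=load('wrist'); hsv=cv2.cvtColor(c['img'],cv2.COLOR_BGR2HSV)
m=cv2.inRange(hsv,(3,120,60),(18,255,255))
for nm,(a,b) in dict(L=(265,300),R=(345,380)).items():
    k=np.zeros_like(m); k[180:290,a:b]=m[180:290,a:b]
    p,w=wpts(c,k); t=w[:,2]>np.percentile(w[:,2],97)-3
    print(nm,len(p),'tool med top',np.median(p[t],0).round(1),'y-range',np.percentile(p[t][:,1],[2,98]).round(1),'x-range',np.percentile(p[t][:,0],[2,98]).round(1),'world',np.median(w[t],0).round(1))
k=np.zeros_like(m); k[115:320,225:420]=255
p,w=wpts(c,k); s=(w[:,2]>111)&(w[:,2]<119); print('plate z',np.median(w[s,2]))
g=cv2.inRange(hsv,(0,0,0),(180,90,95)); k[:]=0;k[115:320,225:420]=g[115:320,225:420]
p,w=wpts(c,k); s=(w[:,2]>111)&(w[:,2]<119); r=cv2.minAreaRect(w[s][:,:2].astype(np.float32)); print('plate',r)
# red cap
k[:]=0;k[340:385,300:345]=(cv2.inRange(hsv,(0,150,80),(3,255,255))|cv2.inRange(hsv,(172,150,80),(180,255,255)))[340:385,300:345]
print('red',np.median(wpts(c,k)[1],0))
E
```

```text
L 1012 tool med top [  2.1 -22.6  73.9] y-range [-25.5 -19.9] x-range [-14.7  17.6] world [ 485.1 -139.3  156.9]
R 1016 tool med top [ 1.6 25.  73.8] y-range [22.3 28. ] x-range [-15.1  17.1] world [494.7 -92.6 157. ]
plate z 115.25981297881651
plate ((490.3735656738281, -116.65397644042969), (123.85358428955078, 142.8040771484375), 78.5849609375)
red [ 580.03645405 -134.61663349  141.46989981]
```

>>> arm_command(deltas=[[[0.001, 0.001, 0.015, 0.3], [0.001, 0.001, 0.035, 0.3], [0.001, 0.001, 0.055, 0.3], [0.001, 0.001, 0.075, 0.3], [0.001, 0.001, 0.088, 0.3], [0.001, 0.001, 0.098, 0.3], [0.001, 0.001, 0.106, 0.3], [0.001, 0.001, 0.11, 0.3], [0.001, 0.001, 0.11, 0.3], [0.001, 0.001, 0.11, 0.3]]])

```text
time: 3.55
position: [491.0, -115.6, 121.8]
tcp_rot: [-3.142, 0.001, 2.938]
ft_force: [-0.5, 0.6, -0.2]
finger_gap: 1.002
```

>>> arm_command(deltas=[[[0, 0, 0, 0], [0, 0, 0, 0], [0, 0, 0, 0], [0, 0, 0, 0], [0, 0, 0, 0], [0, 0, 0, 0], [0, 0, 0, 0], [0, 0, 0, 0], [0, 0, 0, 0], [0, 0, 0, 0]]], hand=0.03)

```text
time: 4.55
position: [491.4, -115.7, 123.0]
tcp_rot: [3.142, 0.002, 2.938]
ft_force: [-6.4, 2.2, 23.8]
finger_gap: 0.417
```

```bash
python3 d.py 491 -119 2.943 220; python3 - <<'E'
from h import *
o=bot.get_obs(); c=cap('wrist'); cv2.imwrite('pics/w2.png',c['img'])
E
```

```text
t 4.55 pos [ 491.4 -115.7  123. ] [3.142e+00 2.000e-03 2.938e+00] q [-0.23  0.27 -0.24  1.06  0.   -0.03] F [-6.4  2.2 23.8] gap 0.4173327324149354
shift x,y -0.3 -3.3 down -97.0 turn -0.29
```

View pics/w2.png

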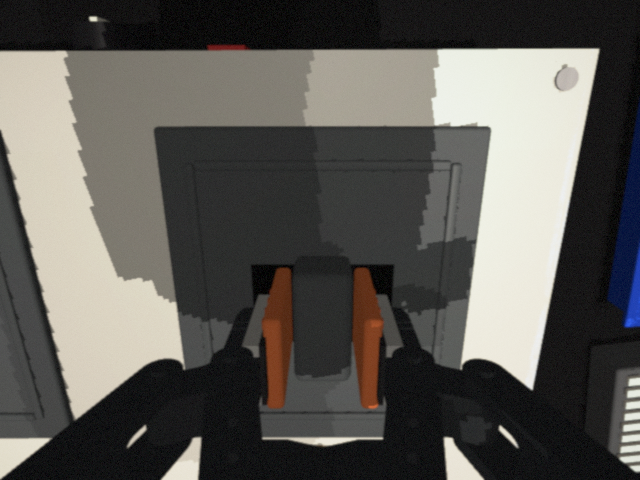

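The tabs are squeezed home: the gap reads 36–38 mm and both pads are on the orange tabs. Now I'll lift straight up, slowly.

>>> arm_command(deltas=[[[0, 0, -0.002, 0], [0, 0, -0.005, 0], [0, 0, -0.009, 0], [0, 0, -0.014, 0], [0, 0, -0.02, 0], [0, 0, -0.026, 0], [0, 0, -0.033, 0], [0, 0, -0.04, 0], [0, 0, -0.048, 0], [0, 0, -0.056, 0], [0, 0, -0.06, 0], [0, 0, -0.06, 0]]])

```text
time: 5.8
position: [491.0, -115.7, 181.9]
tcp_rot: [-3.142, 0.001, 2.938]
ft_force: [0.2, 0.5, -2.2]
finger_gap: 0.413
```

```bash
python3 d.py 482 203 3.02 220; python3 - <<'E'
from h import *
o=bot.get_obs(); c=cap('wrist'); cv2.imwrite('pics/w3a.png',c['img']); 
c=cap('scene'); cv2.imwrite('pics/w3.png',np.hstack([cv2.resize(c['img'][150:400,100:400],(480,400))]))
E
```

```text
t 5.8 pos [ 491.  -115.7  181.9] [-3.142e+00  1.000e-03  2.938e+00] q [-0.23  0.24 -0.13  1.2  -0.   -0.03] F [ 0.2  0.5 -2.2] gap 0.412549014519403
shift x,y 73.3 310.2 down -38.1 turn -4.7
```

View pics/w3.png

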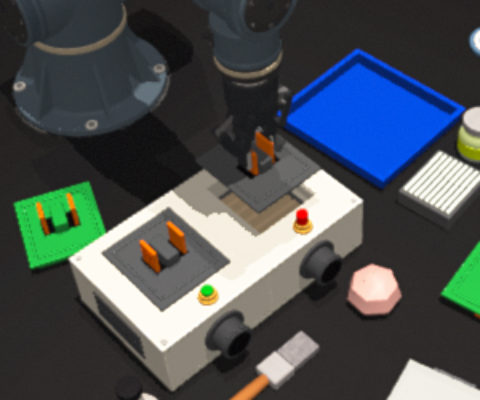

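View pics/w3a.png

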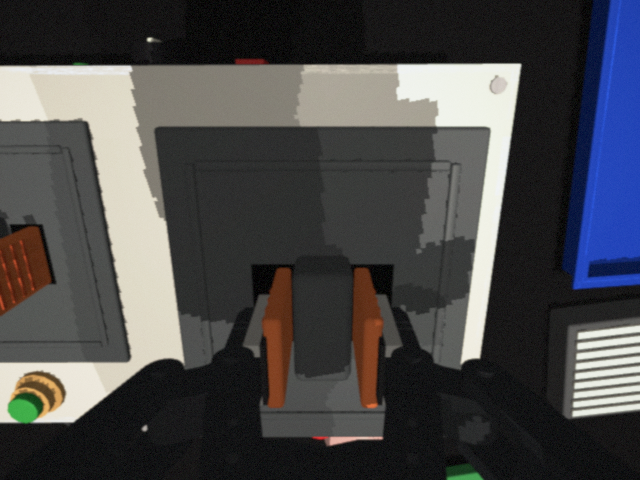

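The cover is off and level, and the open bay is visible below it. Cover B is still seated. Next, the carry to the tray.

>>> arm_command(deltas=[[[0, 0.004, -0.01, 0], [0.004, 0.018, -0.015, -0.5], [0.01, 0.045, -0.015, -1], [0.018, 0.08, -0.015, -1.5], [0.027, 0.118, -0.015, -2], [0.036, 0.156, -0.015, -2.5], [0.045, 0.194, -0.015, -3], [0.054, 0.23, -0.015, -3.5], [0.062, 0.262, -0.015, -4], [0.069, 0.288, -0.015, -4.5], [0.072, 0.304, -0.015, -4.7], [0.073, 0.31, -0.015, -4.7]]])

```text
time: 7.1
position: [481.6, 204.5, 196.5]
tcp_rot: [3.141, 0.0, 3.022]
ft_force: [0.0, -0.1, -2.1]
finger_gap: 0.411
```

>>> arm_command(deltas=[[[0, 0, 0, 0], [0, 0, 0, 0], [0, 0, 0, 0]]])

```text
time: 7.4
position: [482.0, 201.9, 196.4]
tcp_rot: [-3.141, 0.0, 3.019]
ft_force: [-0.1, 0.0, -1.6]
finger_gap: 0.411
```

```bash
python3 d.py 482 203 3.02 100; python3 - <<'E'
from h import *
c=cap('top'); cv2.imwrite('pics/t4.png',cv2.resize(c['img'][170:320,180:480],(800,400))); 
c=cap('scene'); cv2.imwrite('pics/s4.png',cv2.resize(c['img'][120:350,200:480],(700,575)))
E
```

```text
t 7.4 pos [482.  201.9 196.4] [-3.141  0.     3.019] q [ 0.4   0.27 -0.05  1.25 -0.    0.52] F [-0.1  0.  -1.6] gap 0.41136688502960334
shift x,y 0.1 1.1 down 96.4 turn -0.07
```

View pics/t4.png

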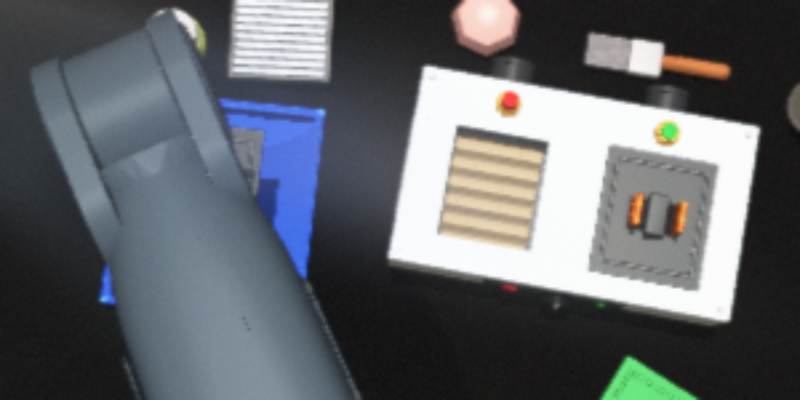

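View pics/s4.png

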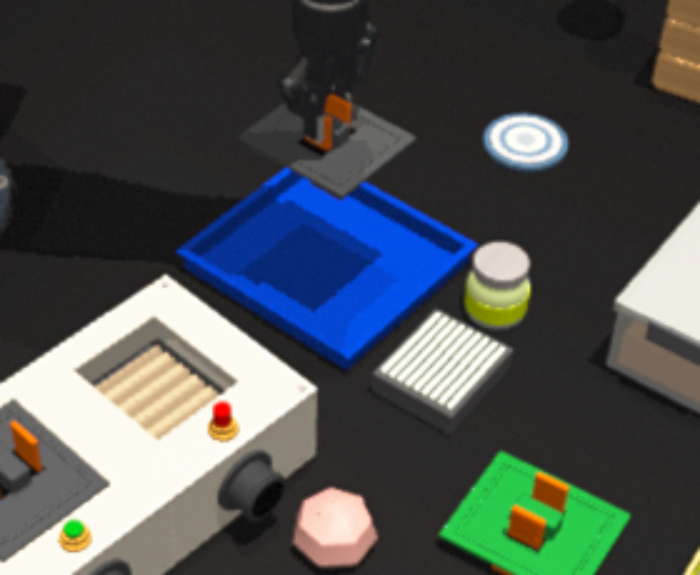

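>>> arm_command(deltas=[[[0, 0.001, 0.006, 0], [0, 0.001, 0.02, 0], [0, 0.001, 0.036, 0], [0, 0.001, 0.054, 0], [0, 0.001, 0.072, 0], [0, 0.001, 0.09, 0], [0, 0.001, 0.108, 0], [0, 0.001, 0.124, 0], [0, 0.001, 0.137, 0], [0, 0.001, 0.146, 0], [0, 0.001, 0.15, 0], [0, 0.001, 0.15, 0]]])

```text
time: 8.7
position: [481.9, 203.6, 46.0]
tcp_rot: [-3.141, -0.0, 3.02]
ft_force: [1.0, 0.1, -1.7]
finger_gap: 0.41
```

>>> arm_command(deltas=[[[0, 0, 0.002, 0], [0, 0, 0.004, 0], [0, 0, 0.006, 0], [0, 0, 0.008, 0], [0, 0, 0.01, 0], [0, 0, 0.011, 0], [0, 0, 0.011, 0]]])

```text
time: 9.4
position: [481.9, 203.7, 35.1]
tcp_rot: [-3.141, -0.0, 3.02]
ft_force: [0.0, 0.1, -1.5]
finger_gap: 0.412
```

```bash
python3 d.py 482 203 3.02 33; python3 - <<'E'
from h import *
c=cap('wrist'); cv2.imwrite('pics/w5.png',c['img']); 
c=cap('scene'); cv2.imwrite('pics/s5.png',cv2.resize(c['img'][150:290,230:430],(700,490)))
E
```

```text
t 9.4 pos [481.9 203.7  35.1] [-3.141 -0.     3.02 ] q [ 0.4   0.38 -0.32  0.87 -0.    0.52] F [ 0.   0.1 -1.5] gap 0.4119146345403714
shift x,y -0.2 -0.7 down 2.1 turn 0.0
```

View pics/w5.png

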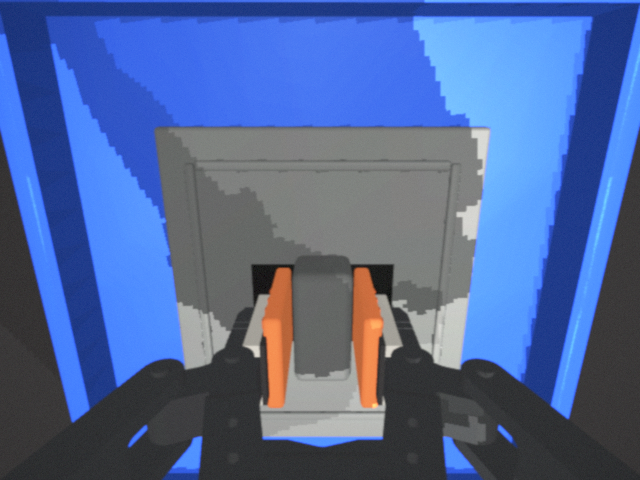

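View pics/s5.png

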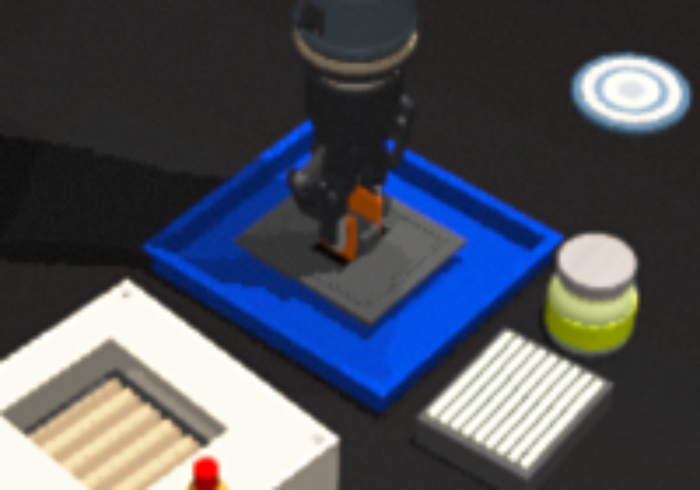

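The cover is centred inside the tray walls and not yet in contact. I'll lower it slowly until the force shows it has touched.

>>> arm_command(deltas=[[[0, 0, 0.0005, 0], [0, 0, 0.001, 0], [0, 0, 0.0015, 0], [0, 0, 0.002, 0], [0, 0, 0.002, 0]]])

```text
time: 10.0
position: [482.0, 203.8, 33.3]
tcp_rot: [3.142, 0.0, 3.02]
ft_force: [0.1, -0.7, -0.9]
finger_gap: 0.409
```

>>> arm_command(deltas=[[[0, 0, 0.0005, 0], [0, 0, 0.001, 0], [0, 0, 0.001, 0], [0, 0, 0.001, 0]]])

```text
time: 10.4
position: [482.1, 203.8, 33.2]
tcp_rot: [3.141, 0.001, 3.02]
ft_force: [-6.3, -2.9, 16.8]
finger_gap: 0.415
```

Contact: 17 N upward at the expected height. Opening the fingers.

>>> arm_command(deltas=[[[0, 0, 0, 0], [0, 0, 0, 0], [0, 0, 0, 0], [0, 0, 0, 0], [0, 0, 0, 0], [0, 0, 0, 0], [0, 0, 0, 0], [0, 0, 0, 0], [0, 0, 0, 0], [0, 0, 0, 0]]], hand=0.0854)

```text
time: 11.4
position: [482.0, 203.8, 32.3]
tcp_rot: [3.142, 0.0, 3.02]
ft_force: [-0.6, -0.2, 0.2]
finger_gap: 0.997
```

>>> arm_command(deltas=[[[0, 0, -0.005, 0], [0, 0, -0.015, 0], [0, 0, -0.03, 0], [0, 0, -0.05, 0], [0, 0, -0.075, 0], [0, 0, -0.1, 0], [0, 0, -0.125, 0], [0, 0, -0.15, 0], [0, 0, -0.17, 0], [0, 0, -0.18, 0], [0, 0, -0.18, 0], [0, 0, -0.18, 0]]])

```text
time: 12.6
position: [481.8, 203.7, 211.7]
tcp_rot: [-3.141, -0.0, 3.02]
ft_force: [0.3, -0.7, -0.6]
finger_gap: 1.002
```

```bash
python3 d.py 482 203 3.02 33; python3 - <<'E'
from h import *
o=bot.get_obs(); c=cap('wrist'); c['obs']=o; cv2.imwrite('pics/w6.png',c['img'])
hsv=cv2.cvtColor(c['img'],cv2.COLOR_BGR2HSV)
k=cv2.inRange(hsv,(0,0,0),(180,90,190)); k[380:]=0
p,w=wpts(c,k); s=(w[:,2]>17)&(w[:,2]<32)&(np.hypot(w[:,0]-482,w[:,1]-203)<90); q=w[s]
A=np.c_[q[:,:2]-q[:,:2].mean(0),np.ones(len(q))]; co=np.linalg.lstsq(A,q[:,2],rcond=None)[0]; print('plate slope/z',co,cv2.minAreaRect(q[:,:2].astype(np.float32)))
k=cv2.inRange(hsv,(105,150,60),(125,255,255)); q=wpts(c,k)[1]; q=q[q[:,2]<12]; print('floor',np.median(q[:,2]))
c=cap('scene'); cv2.imwrite('pics/s6.png',cv2.resize(c['img'][120:420,120:480],(720,600)))
E
```

```text
t 12.6 pos [481.8 203.7 211.7] [-3.141 -0.     3.02 ] q [ 0.4   0.27 -0.02  1.29 -0.    0.52] F [ 0.3 -0.7 -0.6] gap 1.0015493953053825
shift x,y -0.3 -0.7 down 178.7 turn 0.0
plate slope/z [1.88218887e-03 8.19159505e-04 2.53527654e+01] ((481.19866943359375, 205.0384521484375), (122.86507415771484, 141.13319396972656), 83.56199645996094)
floor 4.2296023594428505
```

View pics/w6.png

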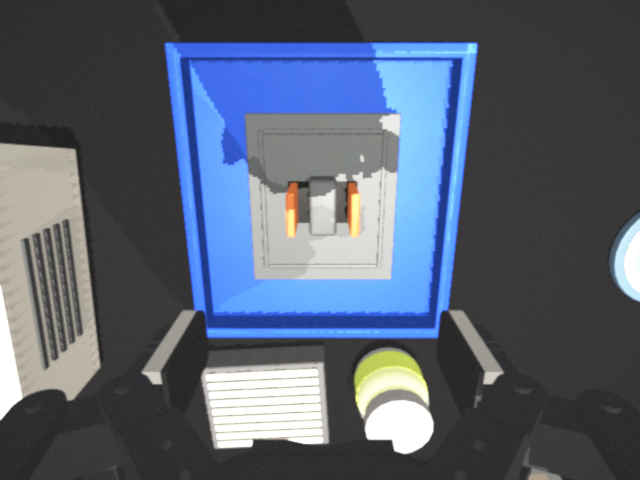

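View pics/s6.png

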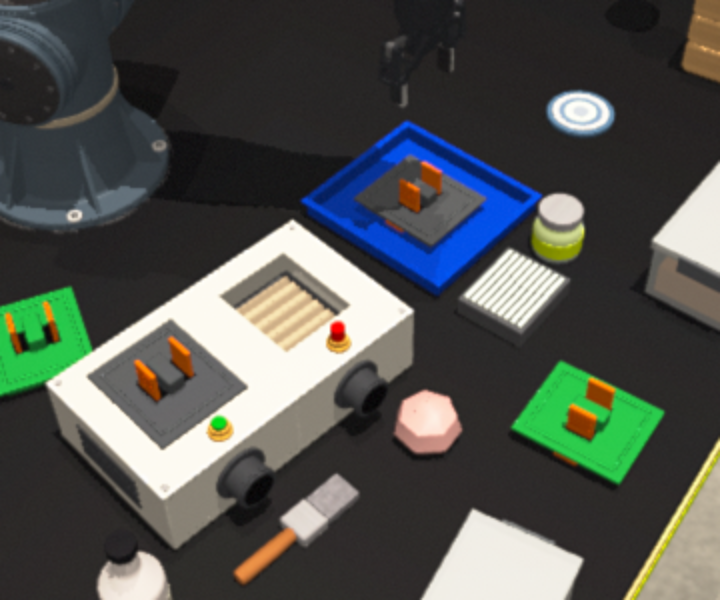

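The cover lies flat and centred in the tray with its tabs up and sprung back. Its plate top is at z 25.4 mm (25 expected) with a slope under 0.003. Everything else looks undisturbed, so I'm handing the job in.

```bash
python3 -c "
from bench import bot
print(bot.job_done())"
```

```text
the job is handed in; nothing more can be done
None
```

The red indicator was beside bay A. I squeezed cover A's two tabs home, lifted the cover straight off, carried it to the blue tray, lowered it until it touched (about 17 N) and let go. The job was handed in at about 12.7 s; no verdict is reported.

- **Cover A:** it lies on the tray floor with its tabs up and sprung back. Its plate top is at 25.4 mm (25 expected), its slope is under 0.003, and it sits about 4 mm from my estimate of the tray's centre.
- **Everything else:** in the last scene picture cover B is still on and the bystanders look unmoved. I checked these by eye, without measuring. The gripper is open, with the fingertips about 150 mm above the cover's tabs.
- **Readings that disagreed:** the squeezed finger gap read about 35.5 mm, against the stated 38 mm over the tabs. My top-view tray outline came out about 15 mm too long in one direction. Neither affected the result. I also turned the wrist the wrong way at first, having misjudged joint 6's sign, and corrected it before the grasp.

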